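# Lock, load and release the jar shuttle

### The arm

A 6-joint arm with a two-finger parallel gripper is mounted at the origin on a cart in front of the work surface, level with it; the furniture and walls round the work are solid. World frame = base frame: x ahead of the robot, y to its left, z up, the work surface at z = 0. Lengths are in m, angles in rad, forces in N, time in s.
With the tool pointing down it reaches from about 0.325 to 0.85 m from the base axis. Payload 15.5 kg.
Tool frame: the origin (TCP) lies at the very end of the fingers, on their centre line; the grasp point (between the pads) lies 19 mm behind it (r.tcp_to_grasp is the distance from the TCP to the grasp point, in m); z points along the fingers, y is the line along which they close (so a half turn about z gives the same grasp; the last joint's range is limited). The gripper opens to 91 mm and grips with 3 to 60 N. Pads are 32 mm wide; open, the fingers measure 118 mm over their backs; the gripper's body (76 mm by 178 mm) begins 60 mm behind the grasp point.
Start: joints at [-1.288, 0.494, 1.345, -0, 1.302, -0.096], TCP at [0.231, -0.581, 0.181] pointing down, gripper open.
Joint ranges: [-2.91, 2.91], [-0.82, 2.16], [0.22, 2.67], [-1.22, 4.37], [0.12, 2.79], [-3.08, 3.08]. Speed limits (rad/s): [1.89, 1.89, 2.57, 3.01, 3.01, 3.01].

### API

Orientations are given as a unit quaternion [w, x, y, z].
In Python, from bench import r gives the robot as it stands. The module is installed in compiled form; this text tells all that it offers.
- The arm moves only by the tool drive_tool, never from a script. Its arguments are lists of equal length, an entry for each row: "dp": the shift along the world's x, y, z in mm, a list of three; "twist": the turn about the world's z in rad; "grip": the opening in per cent of the stroke, from 0 (shut) to 100 (fully open). A call has exactly 5 rows; each row is the pose to reach, as a shift and turn from the pose commanded when the call began; what a row does not reach only later rows make up. A row lasts 1/10 s, in which the tool goes at most 50 mm and 8.59 degrees, less where a joint would pass 70% of its speed; a pose out of reach is approached as far as the arm can. A call with a gripper value outside its range is refused whole. The fingers move at their own pace and stop on an object; "squeeze" is the grip in N (left out, the last holds). Time passes only in rows, so rows that repeat a pose let the fingers close, or fill a call up. It gives the time, the measured TCP pose, the force, the opening and the grip force at its end, in the units of the state.
- r.state(): the state, without advancing time (a new reading comes with each control period).
- r.snapshot(name): name is "scene" or "side" or "wrist"; returns (picture, depth): 480x640x3 uint8, red, green, blue; 480x640 float32, m along the optical axis (not along the pixel's ray), 0 where there is no reading.
- r.camera_params(name): a dict with "mtx" (3x3 intrinsics, pixels), "R" (3x3) and "t" (3): a world point X has camera coordinates R X + t; the wrist camera has in their place "tool_from_camera" (4x4, takes a point from camera to tool coordinates, whose origin is the TCP and whose axes are the flange's). Camera axes: x right, y down, z forward; pixel columns grow to the right and rows downward; lengths in m; the calibration is good to about 2 mm. A picture is of the moment at which its call begins: read the wrist's pose just before it. camera_params takes no time and is no camera call.
- r.close_job(): hands the job in; it is judged then, once.
The state is a dict: "time": time; "joint_pos": joint angles; "qd": joint speeds; "joint_torque": joint torques, N m; "ee_pos": TCP position; "tool_rot": TCP orientation; "force": force on the tool from outside, world axes, zero at the start; "torque": the same for the moment, N m; "grip_width": finger opening in m; "grasp_force": force on a finger pad.
Only numpy, scipy, OpenCV 4.12 (cv2) and the standard library are available. Lean on these libraries where they do the work, as an engineer would, in place of code of your own. Each camera call takes 0.05 s, during which the arm holds its last target. There are 200 camera calls.

### The job

Load the small squat jar onto the slide shuttle: push the empty carriage all the way to its loading end (the right-hand end, where the steel catch strip is notched), push its brake lever fully down so that the carriage is locked, then set the jar upright, lid up, down in the carriage's cup and let go; do not drop it. Then, before moving the carriage, flick the brake lever back fully up from below to release it, push the loaded carriage all the way to the other (left-hand) end, and leave it there with the lever up. Do not disturb the other jars or the small black tape roll.

Things in the scene. Friction and masses are not known exactly. Their poses are not given: they have to be found in the camera images.
- shuttle: fixed base of the shuttle: plywood board 12 mm thick with two steel rods along own y. Origin on the table below mid-travel; own x points away from the robot (turned up to 0.4 rad), own y left along the rods. Board: own x -120 to +55 mm, own y -125 to +125 mm. Aluminium end blocks, 80 mm wide in x, 14 mm thick, at own y = +-118 mm, tops 44 mm above the table
- notch (a point): middle of the notch (34 mm long) in the steel catch strip at the loading end; the strip, 14 mm thick, top 30 mm above the table, runs along own y of the base at own x = -108 mm. The brake's foot drops in here; elsewhere the foot lands on the strip and the lever stops near 0.65 rad, not locked
- carriage (a joint): slide of the carriage along the base's own y (m): 0 = loading end (right, carriage centre at own y -55 mm), 0.11 = far left end (own y +55 mm). Aluminium plate 92 (x) x 90 (y) x 12 mm, top 42 mm above the table, 0.6 kg, cup in its middle. About 2 N pushes it and it stays where left. Push the cup wall (only 11 mm between plate and end block at either end). Locked, it moves 8 mm at most
- brake (a joint): hinge of the brake lever (rad): 0 = fully up (released, 60 degrees above horizontal, leaning towards the robot), 0.85 = fully down (locked, 11 degrees above horizontal, pointing along own -x). Friction hinge (0.2 N m, no spring): stays where left. A rubber foot under the lever, 45 mm from the hinge, locks the carriage in the notch above about 0.65
- brake_hinge (a point): middle of the lever's hinge axis, on the carriage's robot side, 56 mm from the cup's centre along own -x, 52 mm above the table; axes as the base's. The hinge axis runs along own y
- brake_pad (a point): centre of the top face of the lever's black tread pad, 82 mm from the hinge. Pad 54 mm wide (along the hinge axis), 8 mm thick, from 61 to 103 mm from the hinge. Fully down its top is about 73 mm above the table, with free space beneath. Press it down from above or from the carriage's side (cup empty)
- toe (a point): middle of the top edge of the flared toe plate (54 mm wide, 7 mm thick) that rises at the pad's end and leans outward; 114 mm from the hinge along the lever, 24 mm over its middle plane. About 98 mm above the table when down; when up about 163 mm, and 36 mm nearer the robot than the hinge. To release, lift it from below or push its outer side up and towards the carriage
- cup (a point): centre of the cup's floor on the carriage, 42 mm above the table: round grey cup of 69 mm inner, 79 mm outer diameter, wall 24 mm high (rim 66 mm above the table); axes as the base's. A jar in it stays clear of the raised lever
- squat_jar: the jar to load: small squat glass jar with a wide greenish twist-off lid with a dark strip over it, 63 mm lid diameter, 59 mm body diameter, 75 mm tall, 0.15 to 0.3 kg; loose, standing on its base. Origin at the centre of its underside, z up through the lid
- spread_jar: bystander: jar with yellow lid, 69 mm diameter, 112 mm tall; origin under its centre
- onion_jar: bystander: jar with brown lid, 70 mm diameter, 128 mm tall; origin under its centre
- black_tape: bystander: small roll of black tape lying flat, 53 mm diameter, 19 mm high; origin under its centre
Not all that is in view belongs to the job. There is more than one size of the squat_jar; the one meant has the size given above.

How it is judged:
By the outcome, as a careful person would: the job done as asked, in the order asked, and still so for the second after the job is handed in, with the robot touching nothing.
It also fails if it takes over 72 s, if anything falls off the work surface, if the arm or the gripper's body presses on something with over 40 N, if the wrist force passes 120 N, or if a joint passes its speed limit or range.

## Working session

There is one attempt and no reset: what is moved stays moved. The work goes in short steps, Python scripts to look and compute and a tool call to move; the robot and the scene stay as the last step left them, time stands still between calls to the robot, and variables do not carry over. Pictures are saved under pics/ and viewed, at most 12 in all, crops included, and the job is handed in when it is done.

Besides the shell and the picture viewer there is one more tool, called after "Emit:" as a command line: name --pt "numbers of a row" for each row, then --argument value for the rest. drive_tool: Moves the arm, as the interface text tells. Its arguments: {"type":"object","properties":{"dp":{"type":"array","items":{"type":"array","items":{"type":"number"}}},"twist":{"type":"array","items":{"type":"number"}},"grip":{"type":"array","items":{"type":"number"}},"squeeze":{"type":"number"}},"required":["dp","twist","grip"]}

```bash
mkdir -p pics; cat > h.py <<'E'
from bench import r
import numpy as np, cv2
def snap(n):
    s=r.state(); p,d=r.snapshot(n); c=r.camera_params(n)
    K=np.array(c["mtx"])
    if n=="wrist":
        T=np.array(c["tool_from_camera"]); w,x,y,z=s["tool_rot"]
        from scipy.spatial.transform import Rotation as Ro
        Rt=Ro.from_quat([x,y,z,w]).as_matrix()
        Rc=Rt@T[:3,:3]; o=Rt@T[:3,3]+np.array(s["ee_pos"])
    else:
        R=np.array(c["R"]); Rc=R.T; o=-R.T@np.array(c["t"])
    v,u=np.mgrid[:480,:640]
    ray=np.stack([(u-K[0,2])/K[0,0],(v-K[1,2])/K[1,1],np.ones(u.shape)],-1)@Rc.T
    W=o+ray*d[...,None]; W[d==0]=np.nan
    return p,d,W,o,ray
def plane(o,ray,u,v,z):
    q=ray[int(v),int(u)]; return o+q*(z-o[2])/q[2]
E
python3 - <<'E'
from h import *
for n in("scene","side"):
    p,d,W,o,ray=snap(n); cv2.imwrite(f"pics/{n}0.png",p[...,::-1]); np.savez(f"{n}0.npz",p=p,W=W,o=o,ray=ray); print(n,o, ray[240,320])
E
```

```text
scene [-0.39680163  0.33856018  1.27913916] [ 0.60079633 -0.38052044 -0.70318686]
side [ 0.17053231 -1.04570717  0.93257536] [ 0.32004049  0.66080101 -0.67899511]
```

View pics/scene0.png

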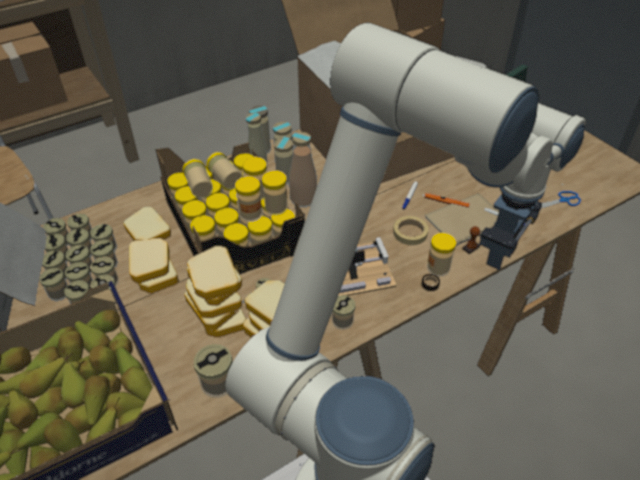

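View pics/side0.png

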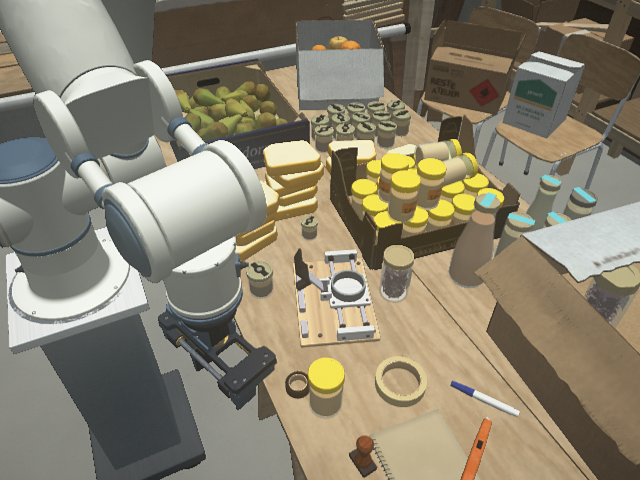

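The side view shows the shuttle around (335,295), with the cup at (348,287) and the lever up at (303,275). The yellow-lid jar is at (326,385), the onion jar at (397,272) and the black tape at (297,384). Squat jar candidates in the side view are (260,276) and (309,226). The scene view shows (343,308) and a larger one at (213,365), plus a cluster at the far left. I'll measure their sizes and enlarge.

```bash
python3 - <<'E'
import numpy as np,cv2
for n,pts in(("side",[(259,268),(309,220),(348,287),(326,370),(397,255),(300,262),(345,255),(355,331),(297,377)]),("scene",[(343,299),(213,353),(430,278)])):
    f=np.load(n+"0.npz");W=f["W"]
    for u,v in pts: print(n,u,v,np.round(np.nanmedian(W[v-2:v+3,u-2:u+3].reshape(-1,3),0),3))
    # lid-level extents around candidates
    if n=="side":
        im=f["p"][205:355,230:420]; a=cv2.resize(im,(760,600),interpolation=cv2.INTER_CUBIC); cv2.imwrite("pics/side_crop.png",a[...,::-1])
    for u,v in (pts[:2]):
        c=np.nanmedian(W[v-2:v+3,u-2:u+3].reshape(-1,3),0)
        m=(np.abs(W[...,2]-c[2])<.006)&(np.hypot(W[...,0]-c[0],W[...,1]-c[1])<.06)
        P=W[m]; print("  ext",m.sum(),np.round(P.min(0),3),np.round(P.max(0),3))
E
```

```text
side 259 268 [ 0.406 -0.239  0.077]
side 309 220 [ 0.59  -0.112  0.057]
side 348 287 [ 0.578 -0.353  0.044]
side 326 370 [ 0.416 -0.569  0.112]
side 397 255 [ 0.684 -0.379  0.128]
side 300 262 [ 0.468 -0.335  0.158]
side 345 255 [ 0.624 -0.252  0.04 ]
side 355 331 [ 0.534 -0.47   0.044]
side 297 377 [ 0.385 -0.5    0.011]
  ext 395 [ 0.374 -0.274  0.071] [ 0.435 -0.211  0.081]
  ext 161 [ 0.569 -0.137  0.051] [ 0.611 -0.088  0.061]
scene 343 299 [ 0.42  -0.247  0.073]
scene 213 353 [0.428 0.111 0.105]
scene 430 278 [ 0.395 -0.524  0.01 ]
  ext 313 [ 0.373 -0.267  0.067] [ 0.435 -0.207  0.079]
  ext 905 [0.37  0.078 0.099] [0.459 0.165 0.111]
```

View pics/side_crop.png

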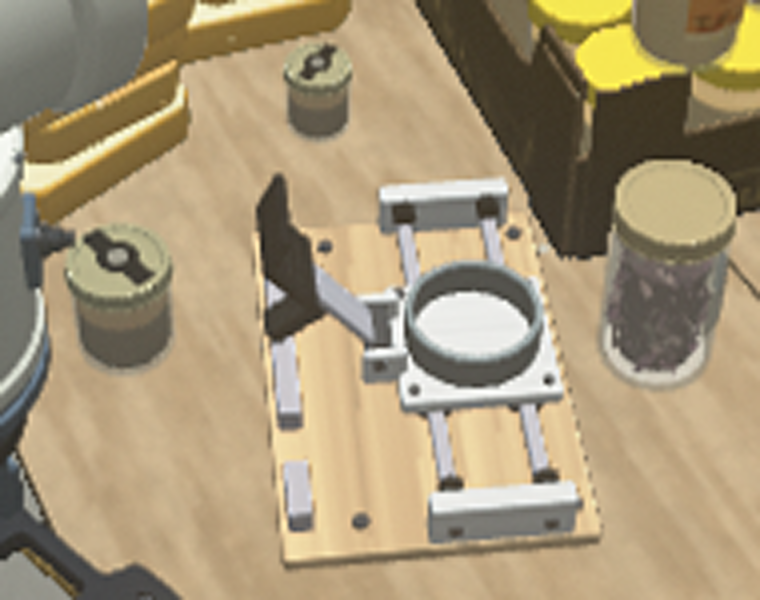

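The crop confirms the target: jar A at side (260,276) has a lid about 62 mm across and stands about 76 mm tall, so it fits. (309,226) is too small at about 45 mm across and 57 mm tall, and scene (213,365) is too big at about 88 mm across and 105 mm tall. The carriage is partway along, the lever is up, and the notch is at crop (293,440). Next I'll fit the base pose.

```bash
python3 - <<'E'
import numpy as np,cv2
f=np.load("side0.npz");W=f["W"]
def sel(c,rad,z0,z1):
    m=(W[...,2]>z0)&(W[...,2]<z1)&(np.hypot(W[...,0]-c[0],W[...,1]-c[1])<rad); return W[m]
for c in((.624,-.252),(.534,-.47)):
    P=sel(c,.06,.040,.049); rect=cv2.minAreaRect((P[:,:2]*1000).astype(np.float32)); print(len(P),rect)
P=sel((.578,-.353),.055,.06,.072)
A=np.c_[2*P[:,:2],np.ones(len(P))]; s=np.linalg.lstsq(A,(P[:,:2]**2).sum(1),rcond=None)[0]
print("cup",len(P),s[:2],np.sqrt(s[2]+s[0]**2+s[1]**2),P.min(0),P.max(0))
P=sel((.468,-.335),.06,.09,.2); print("toe",len(P),P[P[:,2]>.15].mean(0),P.min(0),P.max(0))
for c,z0,z1 in(((.405,-.241),.07,.085),((.42,-.57),.105,.12),((.684,-.379),.12,.135),((.388,-.51),.013,.025)):
    P=sel(c,.055,z0,z1); print(c,(P.min(0)+P.max(0))/2,P.max(0)-P.min(0))
E
```

```text
208 ((630.2554321289062, -247.28721618652344), (40.73080062866211, 107.76205444335938), 67.94465637207031)
271 ((538.7764892578125, -459.8526611328125), (28.889755249023438, 80.44223022460938), 72.33697509765625)
cup 319 [ 0.57299156 -0.35672586] 0.03760730333790736 [ 0.52370682 -0.39716253  0.06001673] [ 0.61543527 -0.31833735  0.07196752]
toe 350 [ 0.47179915 -0.32392799  0.15721679] [ 0.45545089 -0.35251601  0.09002259] [ 0.50243672 -0.29429083  0.16218092]
(0.405, -0.241) [ 0.40481766 -0.2420977   0.07545829] [0.06075333 0.06288106 0.01086302]
(0.42, -0.57) [ 0.41270389 -0.57430019  0.11177156] [0.0677681  0.06741738 0.01342518]
(0.684, -0.379) [ 0.68580414 -0.38162914  0.12634024] [0.06754891 0.07164022 0.01267229]
(0.388, -0.51) [ 0.37868059 -0.51574167  0.01856319] [0.04932555 0.05202572 0.0109255 ]
```

```bash
python3 - <<'E'
from h import *
from scipy.spatial.transform import Rotation as Ro
s=r.state(); w,x,y,z=s["tool_rot"]; print(s["time"],s["ee_pos"],s["joint_pos"],s["grip_width"]); print(np.round(Ro.from_quat([x,y,z,w]).as_matrix(),3))
print(np.round(r.camera_params("wrist")["tool_from_camera"],3))
E
```

```text
0.1 [ 0.23040762 -0.58055062  0.18050069] [-1.28854422e+00  4.94098919e-01  1.34610159e+00 -1.08904435e-05
  1.30250381e+00 -9.55188921e-02] 0.09155503929578311
[[ 0.929  0.369 -0.   ]
 [ 0.369 -0.929  0.001]
 [ 0.    -0.001 -1.   ]]
[[-0.001 -0.972 -0.236  0.066]
 [ 1.    -0.001 -0.001  0.   ]
 [ 0.001 -0.236  0.972 -0.204]
 [ 0.     0.     0.     1.   ]]
```

Emit:
drive_tool --pt "20 20 40" --pt "50 45 70" --pt "85 75 100" --pt "120 105 100" --pt "160 130 100" --twist '[-0.14,-0.28,-0.42,-0.56,-0.7]' --grip '[100,80,60,30,0]'

```text
time: 0.6
ee_pos: [0.3878, -0.4524, 0.2822]
tool_rot: [0.001, 0.988, -0.157, 0.001]
force: [0.9, 0.3, -0.4]
grip_width: 0.0621
grasp_force: 0.0
```

Emit:
drive_tool --pt "35 25 0" --pt "75 45 0" --pt "110 70 0" --pt "110 70 0" --pt "110 70 0" --twist '[-0.03,-0.03,-0.03,-0.03,-0.03]' --grip '[0,0,0,0,0]'

```text
time: 1.1
ee_pos: [0.4971, -0.3829, 0.2805]
tool_rot: [-0.0, 0.986, -0.168, -0.0]
force: [0.6, 0.5, -0.2]
grip_width: 0.0221
grasp_force: 0.0
```

```bash
python3 - <<'E'
from h import *
s=r.state(); print(s["time"],s["ee_pos"],s["joint_pos"],s["grip_width"])
p,d,W,o,ray=snap("wrist"); cv2.imwrite("pics/w1.png",p[...,::-1]); np.savez("w1.npz",p=p,W=W,o=o,ray=ray)
E
```

```text
1.1 [ 0.49706215 -0.38287314  0.28049336] [-7.51359312e-01  4.24818488e-01  1.18893103e+00 -2.02774279e-04
  1.52878069e+00  1.15621842e+00] 0.022069478607628763
```

View pics/w1.png

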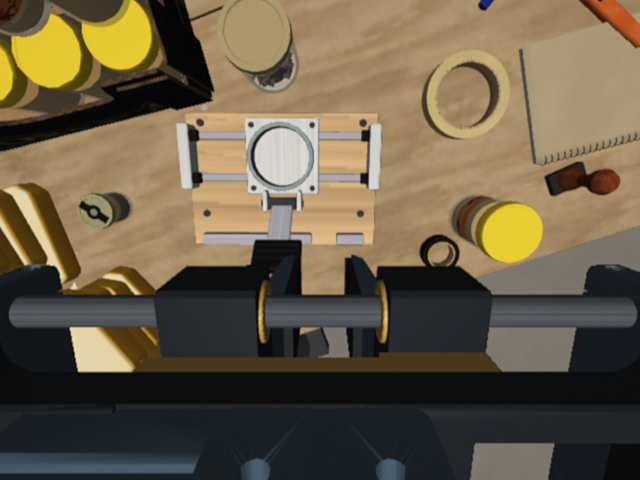

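The wrist view is nearly aligned with the base. The end blocks are at (184,156) and (375,157), the cup at (282,156), the strip along row 239, and the notch gap near (324,239).

```bash
python3 - <<'E'
from h import *
f=np.load("w1.npz");W,o,ray,p=f["W"],f["o"],f["ray"],f["p"]
def sel(u0,u1,v0,v1,z0,z1):
    S=W[v0:v1,u0:u1].reshape(-1,3); return S[(S[:,2]>z0)&(S[:,2]<z1)]
L=sel(172,198,115,196,.036,.052);R=sel(362,388,115,196,.036,.052)
for P in(L,R): print(len(P),cv2.minAreaRect((P[:,:2]*1000).astype(np.float32)),P[:,2].mean())
l=L.mean(0);q=R.mean(0); e=l-q; print("len",np.hypot(*e[:2]),"yaw",-np.arctan2(e[0],e[1]),"mid",(l+q)/2)
yaw=-np.arctan2(e[0],e[1]); m=((l+q)/2)[:2]
ex=np.array([np.cos(yaw),np.sin(yaw)]);ey=np.array([-ex[1],ex[0]])
C=sel(240,325,115,200,.060,.073)
A=np.c_[2*C[:,:2],np.ones(len(C))]; s=np.linalg.lstsq(A,(C[:,:2]**2).sum(1),rcond=None)[0]
print("cup",s[:2],np.sqrt(s[2]+s[0]**2+s[1]**2),"own",(s[:2]-m)@ex,(s[:2]-m)@ey)
for n,u,v,z in(("stripL",204,239,.03),("notchL",337,239,.03),("stripR",364,239,.03),("hinge",283,200,.05),("toeL",254,242,.16),("toeR",301,242,.16)):
    X=plane(o,ray,u,v,z)[:2]; print(n,X,"own",(X-m)@ex*1000,(X-m)@ey*1000,W[v,u])
lt=(0.405,-0.242)-m; print("jar own",lt@ex,lt@ey)
E
```

```text
988 ((615.421630859375, -246.97637939453125), (23.141159057617188, 79.56925964355469), 68.39984130859375) 0.043296512292953844
935 ((539.2344970703125, -460.7100830078125), (23.387039184570312, 79.65509796142578), 70.42681121826172) 0.043377009916107614
len 0.23001843556609367 yaw -0.3444486440802543 mid [ 0.57872015 -0.35494107  0.04333676]
cup [ 0.57494921 -0.35704887] 0.03710732098475618 own -0.00283768253169582 -0.0032573499966155935
stripL [ 0.51028317 -0.21817775] own -110.5990478730848 105.62044696489222 [ 0.51036924 -0.21850544  0.03079691]
notchL [ 0.451018   -0.38716288] own -109.3205629246294 -73.45132455777895 [ 0.45082783 -0.38713141  0.02920226]
stripR [ 0.43899172 -0.42145389] own -109.06112862126494 -109.78914797396482 [ 0.43429967 -0.42209154  0.01228353]
hinge [ 0.52572027 -0.34028534] own -54.8356754911512 -4.101995429754029 [ 0.52648158 -0.34175128  0.05982956]
toeL [ 0.50565516 -0.3158887 ] own -81.96040270670863 12.086088675269465 [ 0.49704254 -0.30158748  0.10796754]
toeR [ 0.4906708  -0.35861528] own -81.63678547556704 -33.19069564241414 [ 0.47927737 -0.35090787  0.10617938]
jar own -0.20165382489148562 0.04764568640666833
```

Emit:
drive_tool --pt "40 13 0" --pt "78 26 0" --pt "78 26 -50" --pt "78 26 -100" --pt "78 26 -150" --twist '[0,0,0,0,0]' --grip '[0,0,0,0,0]'

```text
time: 1.65
ee_pos: [0.5737, -0.3586, 0.1295]
tool_rot: [0.0, 0.986, -0.169, 0.0]
force: [0.3, 0.4, -0.2]
grip_width: 0.0008
grasp_force: 0.0
```

Emit:
drive_tool --pt "0 0 -35" --pt "0 0 -60" --pt "0 0 -75" --pt "0 0 -75" --pt "-3 -9 -75" --twist '[0,0,0,0,0]' --grip '[0,0,0,0,0]'

```text
time: 2.15
ee_pos: [0.572, -0.3669, 0.0571]
tool_rot: [0.0, 0.986, -0.168, 0.0]
force: [0.7, -0.9, 0.3]
grip_width: 0.0003
grasp_force: 0.0
```

Emit:
drive_tool --pt "-4 -11 0" --pt "-8 -22 0" --pt "-12 -33 0" --pt "-16 -44 0" --pt "-18 -50 0" --twist '[0,0,0,0,0]' --grip '[0,0,0,0,0]'

```text
time: 2.65
ee_pos: [0.5531, -0.4182, 0.0562]
tool_rot: [0.0, 0.986, -0.169, 0.0]
force: [0.1, 0.4, -0.1]
grip_width: 0.0005
grasp_force: 0.0
```

Emit:
drive_tool --pt "-1 -3 0" --pt "-2 -5 0" --pt "-3 -7 0" --pt "-4 -10 0" --pt "-4 -10 0" --twist '[0,0,0,0,0]' --grip '[0,0,0,0,0]'

```text
time: 3.15
ee_pos: [0.5496, -0.4268, 0.056]
tool_rot: [0.0, 0.986, -0.168, -0.0]
force: [-0.4, -0.3, 1.0]
grip_width: 0.0005
grasp_force: 0.0
```

Emit:
drive_tool --pt "-1 -2 0" --pt "-2 -5 0" --pt "-2 -6 0" --pt "-3 -8 0" --pt "-3 -8 0" --twist '[0,0,0,0,0]' --grip '[0,0,0,0,0]'

```text
time: 3.65
ee_pos: [0.5465, -0.4349, 0.056]
tool_rot: [0.0, 0.986, -0.169, 0.0]
force: [0.1, 0.7, -0.7]
grip_width: 0.0005
grasp_force: 0.0
```

```bash
cat > cup.py <<'E'
from h import *
m=np.array([.577,-.355]);yaw=-.345
ex=np.array([np.cos(yaw),np.sin(yaw)]);ey=np.array([-ex[1],ex[0]])
def own(X): X=np.asarray(X)[...,:2]-m; return np.stack([X@ex,X@ey],-1)
def cup(W,z0=.060,z1=.073):
    P=W.reshape(-1,3); O=own(P)
    k=(P[:,2]>z0)&(P[:,2]<z1)&(np.abs(O[:,0])<.045)&(np.abs(O[:,1])<.105); O=O[k]
    A=np.c_[2*O,np.ones(len(O))]; s=np.linalg.lstsq(A,(O**2).sum(1),rcond=None)[0]
    return len(O),s[:2]*1000,1000*np.sqrt(s[2]+s[0]**2+s[1]**2)
E
python3 - <<'E'
from cup import *
p,d,W,o,ray=snap("side"); cv2.imwrite("pics/s2.png",cv2.resize(p[205:355,230:420],(760,600))[...,::-1]); print(cup(W)); print("tcp own",own(r.state()["ee_pos"])*1000)
E
```

```text
(89, array([-11.5623395 ,  -4.28747077]), np.float64(28.97813516802219))
tcp own [ -1.67726309 -85.36566339]
```

View pics/s2.png

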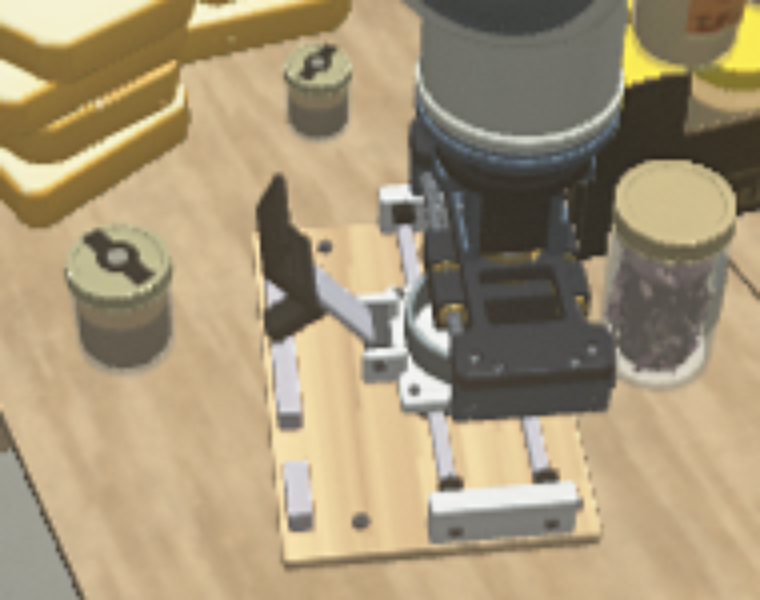

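The side crop shows the carriage where it was, with the cup at crop (475,320), and the gripper over it. I'll check the commanded TCP against the picture.

```bash
python3 - <<'E'
from cup import *
s=r.state(); print(s["time"],s["ee_pos"],s["force"],s["joint_pos"],s["grip_width"])
c=r.camera_params("side"); R,t,K=np.array(c["R"]),np.array(c["t"]),np.array(c["mtx"])
def pj(X): q=K@(R@X+t); return q[:2]/q[2]
for dz in(0,.08,.15): print(pj(np.array(s["ee_pos"])+[0,0,dz]))
p,d,W,o,ray=snap("side")
print(s["time"], r.state()["time"])
for u,v in((340,305),(362,305),(362,275),(375,295),(352,290)): print(u,v,W[v,u],own(W[v,u])*1000)
p,d,W,o,ray=snap("wrist"); cv2.imwrite("pics/w2.png",p[...,::-1]); print(cup(W))
E
```

```text
3.7 [ 0.54655119 -0.43476829  0.05599862] [ 0.04498707  0.29604038 -0.21105404] [-7.57416899e-01  7.18489377e-01  1.27202535e+00 -5.95040313e-06
  1.15106747e+00  1.15221087e+00] 0.00044722168488365834
[352.82648694 313.72517316]
[354.69117538 288.93402971]
[356.48517525 265.08269509]
3.7 3.75
340 305 [ 0.53852706 -0.39070699  0.0417513 ] [-24.12995677 -46.61439267]
362 305 [ 0.51929373 -0.50955422  0.17929536] [  -2.03623152 -164.96325557]
362 275 [ 0.54959533 -0.45310126  0.19384597] [   7.38765649 -101.58886038]
375 295 [ 0.53873898 -0.52019742  0.209339  ] [  19.86271103 -168.40298984]
352 290 [ 0.50439217 -0.49408071  0.21307582] [ -21.29281373 -155.44116498]
(2586, array([-0.45923842, -3.59355299]), np.float64(37.14695748105147))
```

View pics/w2.png

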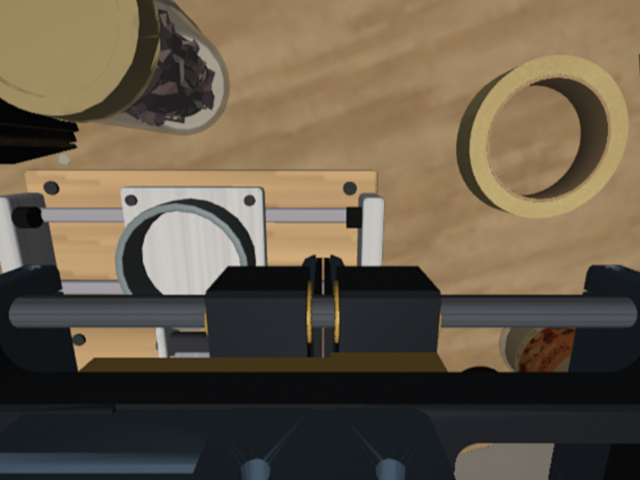

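Wrist view: the cup at (183,250) did not move, and the closed fingers at (320,265) are now to its right. They passed over or through the wall. I'll measure the true fingertip height.

```bash
python3 - <<'E'
from cup import *
p,d,W,o,ray=snap("wrist")
print(np.array(r.camera_params("wrist")["mtx"]))
for u,v in((312,262),(330,262),(330,280),(312,290),(318,300),(332,310),(323,340)): print(u,v,np.round(W[v,u],4),own(W[v,u])*1000)
B=W[255:350,290:350]; k=B[...,2]<.2; print("lowest finger z",np.sort(B[k][:,2])[:5])
c=r.camera_params("side")
p,d,W,o,ray=snap("side"); P=W.reshape(-1,3);O=own(P)*1000
k=(abs(O[:,0])<25)&(O[:,1]<-60)&(O[:,1]>-115)&(P[:,2]>.045); print(np.round(P[k][np.argsort(P[k][:,2])][:10],4))
E
```

```text
[[347.11767902   0.         322.61542055]
 [  0.         347.11767902 240.96614114]
 [  0.           0.           1.        ]]
312 262 [ 0.5649 -0.4359  0.1033] [ 15.96626218 -80.23715232]
330 262 [ 0.5619 -0.4439  0.1029] [ 15.89088868 -88.73865943]
330 280 [ 0.5605 -0.4429  0.1229] [ 14.18039084 -88.35906702]
312 290 [ 0.5792 -0.4435  0.179 ] [ 32.02882643 -82.57037327]
318 300 [ 0.5776 -0.4446  0.1825] [ 30.85193857 -84.11421736]
332 310 [ 0.5748 -0.4471  0.1843] [ 29.10000699 -87.45148934]
323 340 [ 0.4757 -0.41    0.0116] [-76.75637879 -85.99857942]
lowest finger z [0.01066689 0.01085426 0.01089592 0.01090367 0.01091296]
[[ 0.5557 -0.4693  0.0452]
 [ 0.5402 -0.4621  0.0452]
 [ 0.5305 -0.4575  0.0453]
 [ 0.5511 -0.4643  0.0453]
 [ 0.5497 -0.4668  0.0455]
 [ 0.564  -0.4588  0.0456]
 [ 0.5264 -0.456   0.0457]
 [ 0.5458 -0.4651  0.0457]
 [ 0.5167 -0.4516  0.046 ]
 [ 0.5411 -0.4602  0.046 ]]
```

```bash
python3 - <<'E'
from cup import *
from scipy.spatial.transform import Rotation as Ro
print(r.tcp_to_grasp, [a for a in dir(r) if a[0]!='_'])
s=r.state();p,d,W,o,ray=snap("wrist")
w,x,y,z=s["tool_rot"];Rt=Ro.from_quat([x,y,z,w]).as_matrix()
T=(W-np.array(s["ee_pos"]))@Rt*1000
for u in(312,318,332):
  for v in range(250,272,3): print(u,v,p[v,u],np.round(T[v,u],1))
E
cat > cr.py <<'E'
from cup import *
E
python3 -c "
import cv2
a=cv2.imread('pics/w2.png')[235:315,270:370];cv2.imwrite('pics/w2c.png',cv2.resize(a,(750,600),interpolation=cv2.INTER_CUBIC))"
```

```text
0.0188 ['Unreachable', 'camera_params', 'close_job', 'snapshot', 'state', 'tcp_to_grasp']
312 250 [199 163 116] [-1.5 -7.8 45. ]
312 253 [203 165 119] [-3.3 -7.7 43.1]
312 256 [38 37 36] [ 17.7  -5.1 -37.2]
312 259 [23 29 34] [ 17.6  -5.  -42.3]
312 262 [22 28 33] [ 17.6  -4.8 -47.2]
312 265 [23 29 34] [ 17.3  -4.7 -51. ]
312 268 [22 29 34] [ 17.5  -4.6 -55.9]
312 271 [25 30 34] [ 17.8  -4.4 -60.9]
318 250 [197 161 115] [nan nan nan]
318 253 [202 166 120] [-3.4 -3.3 43.6]
318 256 [205 167 121] [-5.9 -3.3 44.1]
318 259 [4 3 6] [ 15.8  -2.1 -36.3]
318 262 [7 8 9] [ 16.1  -2.1 -42.3]
318 265 [ 8  9 10] [ 16.2  -2.  -47.5]
318 268 [10 11  8] [ 16.4  -1.9 -52.7]
318 271 [9 8 9] [ 16.3  -1.9 -56.5]
332 250 [197 161 115] [-1.   7.  43.2]
332 253 [199 163 117] [-3.6  7.1 44.4]
332 256 [21 27 32] [ 17.8   4.9 -37.8]
332 259 [21 26 32] [ 17.7   4.7 -42.5]
332 262 [22 28 34] [ 17.6   4.6 -47.3]
332 265 [24 29 36] [ 17.8   4.5 -52.4]
332 268 [21 27 34] [ 17.5   4.4 -56. ]
332 271 [21 27 33] [ 17.8   4.3 -61.1]
```

View pics/w2c.png

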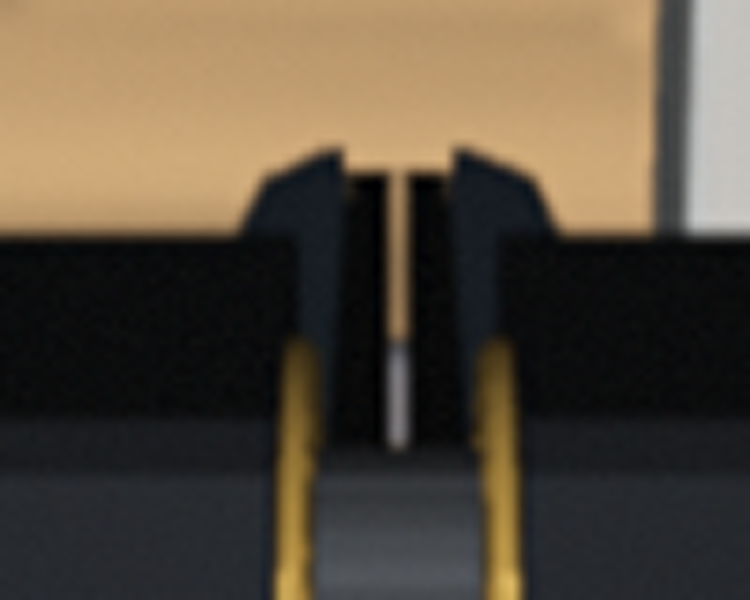

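The fingers really end about 36 mm short of the reported TCP. Their tips sit at tool z ≈ -36 mm in the wrist depth, and the side view shows nothing at the TCP's pixel. So tip z = TCP z + 36 mm, and the push passed over the rim. I'll go back over the cup and lower gently, watching the force.

Emit:
drive_tool --pt "12 33 0" --pt "24 66 0" --pt "29 76 0" --pt "29 76 -15" --pt "29 76 -32" --twist '[0,0,0,0,0]' --grip '[0,0,0,0,0]'

```text
time: 4.45
ee_pos: [0.5761, -0.3593, 0.0236]
tool_rot: [0.0, 0.986, -0.168, 0.001]
force: [-0.8, -0.9, -0.6]
grip_width: 0.0003
grasp_force: 0.0
```

Emit:
drive_tool --pt "0 0 -4" --pt "0 0 -8" --pt "0 0 -8" --pt "-3 -8 -8" --pt "-6 -17 -8" --twist '[0,0,0,0,0]' --grip '[0,0,0,0,0]'

```text
time: 4.95
ee_pos: [0.5697, -0.3766, 0.0166]
tool_rot: [0.0, 0.986, -0.168, 0.0]
force: [4.5, 8.1, -0.5]
grip_width: 0.0007
grasp_force: 3.9
```

Emit:
drive_tool --pt "-3 -9 0" --pt "-6 -18 0" --pt "-10 -27 0" --pt "-13 -36 0" --pt "-15 -43 0" --twist '[0,0,0,0,0]' --grip '[0,0,0,0,0]'

```text
time: 5.45
ee_pos: [0.5541, -0.4195, 0.016]
tool_rot: [-0.0, 0.986, -0.169, -0.0]
force: [-2.1, 2.3, 2.7]
grip_width: 0.0005
grasp_force: 1.5
```

Emit:
drive_tool --pt "-1 -2 0" --pt "-2 -5 0" --pt "-3 -7 0" --pt "-3 -7 0" --pt "-3 -7 0" --twist '[0,0,0,0,0]' --grip '[0,0,0,0,0]'

```text
time: 5.95
ee_pos: [0.5519, -0.4249, 0.0159]
tool_rot: [-0.0, 0.986, -0.168, -0.0]
force: [1.5, 4.9, 1.3]
grip_width: 0.0002
grasp_force: 2.4
```

```bash
python3 - <<'E'
from cup import *
p,d,W,o,ray=snap("wrist"); print(cup(W),own(r.state()["ee_pos"])*1000)
E
```

```text
(2692, array([  4.98774312, -52.87546008]), np.float64(32.61918852794785)) [ 4.23875911e-02 -7.42878749e+01]
```

Emit:
drive_tool --pt "-1 -2 0" --pt "-1 -4 0" --pt "-2 -5 0" --pt "-2 -5 0" --pt "-2 -5 0" --twist '[0,0,0,0,0]' --grip '[0,0,0,0,0]'

```text
time: 6.5
ee_pos: [0.5514, -0.4255, 0.0158]
tool_rot: [-0.003, 0.986, -0.168, 0.0]
force: [15.4, 32.9, 7.6]
grip_width: 0.0008
grasp_force: 16.3
```

Emit:
drive_tool --pt "5 21 0" --pt "5 21 40" --pt "5 21 80" --pt "-25 32 80" --pt "-46 40 80" --twist '[0,0,0,0,0]' --grip '[0,0,0,0,0]'

```text
time: 7.0
ee_pos: [0.5033, -0.3905, 0.0973]
tool_rot: [0.001, 0.986, -0.168, 0.001]
force: [-0.4, -0.2, -0.4]
grip_width: 0.0005
grasp_force: 0.0
```

```bash
python3 - <<'E'
from cup import *
p,d,W,o,ray=snap("side"); print(cup(W),own(r.state()["ee_pos"])*1000, r.state()["ee_pos"])
P=W.reshape(-1,3);O=own(P)*1000
k=(O[:,0]<-70)&(O[:,0]>-140)&(O[:,1]<-20)&(O[:,1]>-90)&(P[:,2]>.1)&(P[:,2]<.17); Q=np.c_[O[k],P[k,2]*1000]
for z in range(100,170,10):
    q=Q[abs(Q[:,2]-z)<5]; 
    if len(q): print(z,len(q),np.round(q.min(0)),np.round(q.max(0)))
E
```

```text
(320, array([ -1.37638781, -54.78492679]), np.float64(37.08945099997066)) [-61.16929448 -57.78549538] [ 0.49989222 -0.38869326  0.09649146]
100 8 [-91. -77. 100.] [-88. -42. 105.]
110 54 [-102.  -82.  105.] [-90. -30. 115.]
120 65 [-110.  -82.  115.] [-94. -30. 125.]
130 37 [-120.  -84.  125.] [-103.  -42.  135.]
140 50 [-120.  -82.  135.] [-112.  -31.  145.]
150 54 [-117.  -83.  145.] [-104.  -32.  155.]
160 75 [-113.  -83.  155.] [-104.  -27.  163.]
```

Emit:
drive_tool --pt "-20 7 0" --pt "-40 14 0" --pt "-53 19 -4" --pt "-60 21 -18" --pt "-65 23 -32" --twist '[0,0,0,0,0]' --grip '[0,0,0,0,0]'

```text
time: 7.55
ee_pos: [0.4385, -0.3677, 0.0642]
tool_rot: [0.001, 0.986, -0.168, 0.001]
force: [-1.1, -0.1, 2.3]
grip_width: 0.0004
grasp_force: 1.0
```

Emit:
drive_tool --pt "0 0 -10" --pt "0 0 -18" --pt "0 0 -24" --pt "0 0 -27" --pt "0 0 -27" --twist '[0,0,0,0,0]' --grip '[0,0,0,0,0]'

```text
time: 8.05
ee_pos: [0.4386, -0.3678, 0.039]
tool_rot: [0.0, 0.986, -0.168, 0.0]
force: [-12.7, 8.3, 48.0]
grip_width: 0.0003
grasp_force: 22.2
```

Emit:
drive_tool --pt "0 0 35" --pt "0 0 75" --pt "-10 35 95" --pt "-20 75 95" --pt "-34 122 95" --twist '[0,0,0,0,0]' --grip '[0,0,50,100,100]'

```text
time: 8.55
ee_pos: [0.4054, -0.2456, 0.1327]
tool_rot: [0.001, 0.986, -0.169, 0.001]
force: [2.2, 0.8, 0.2]
grip_width: 0.0219
grasp_force: 0.0
```

Emit:
drive_tool --pt "0 7 0" --pt "0 7 0" --pt "0 7 0" --pt "0 7 0" --pt "0 7 0" --twist '[0,0,0,0,0]' --grip '[100,100,100,100,100]'

```text
time: 9.05
ee_pos: [0.405, -0.2396, 0.1318]
tool_rot: [0.0, 0.986, -0.169, 0.0]
force: [-0.3, -0.4, -0.1]
grip_width: 0.0619
grasp_force: 0.0
```

```bash
python3 - <<'E'
from cup import *
s=r.state(); print(s["ee_pos"],s["grip_width"],s["joint_pos"])
for n in("side","scene"):
    p,d,W,o,ray=snap(n); P=W.reshape(-1,3);O=own(P)*1000
    print(n,cup(W))
    k=(O[:,0]<-100)&(O[:,0]>-180)&(O[:,1]<-20)&(O[:,1]>-95)&(P[:,2]>.05)&(P[:,2]<.17)
    if k.sum(): print("lever",k.sum(),np.round(O[k].min(0)),np.round(O[k].max(0)),P[k,2].max())
    k=(np.hypot(P[:,0]-.405,P[:,1]+.241)<.045)&(P[:,2]>.068)&(P[:,2]<.085); print("lid",k.sum(),P[k].min(0),P[k].max(0))
p,d,W,o,ray=snap("wrist"); cv2.imwrite("pics/w3.png",p[...,::-1])
E
```

```text
[ 0.40500362 -0.23963154  0.13184771] 0.061853458850069355 [-6.61235190e-01  3.42596266e-01  1.77772684e+00 -4.83000920e-05
  1.02104853e+00  1.24911858e+00]
side (333, array([ -1.38657265, -55.15764125]), np.float64(37.02103841108592))
lever 566 [-166.  -84.] [-100.  -26.] 0.10365362699190905
lid 435 [ 0.37472233 -0.27293548  0.06802858] [ 0.43459969 -0.20811928  0.08088517]
scene (8, array([-34.84724399, -48.05308464]), np.float64(23.821621039973966))
lever 268 [-167.  -77.] [-100.  -23.] 0.10170137390655531
lid 349 [ 0.37614209 -0.26900414  0.06800059] [ 0.43810072 -0.20644071  0.08206212]
```

View pics/w3.png

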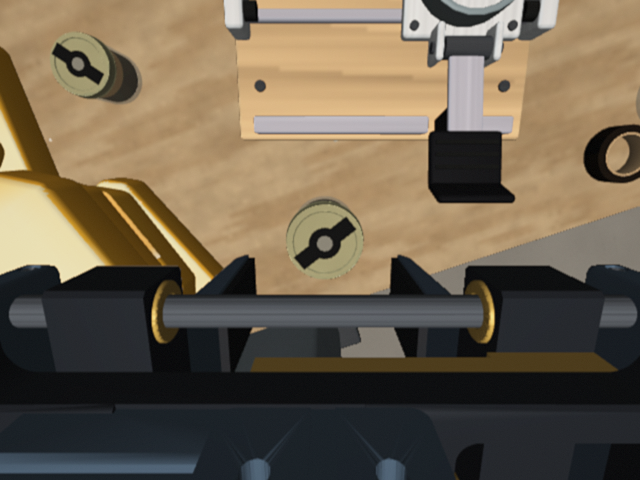

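The wrist view shows the lever pad fully down at (465,165) and the jar centred between the fingers at (325,240). Bread lies close by the left finger at (160,215), so I'll check clearance for the fingers and body.

```bash
python3 - <<'E'
from cup import *
c=np.array([.405,-.240])
P=np.concatenate([snap(n)[2].reshape(-1,3) for n in("wrist","side","scene")]); 
a0=np.load("side0.npz")["W"].reshape(-1,3); P=np.concatenate([P,a0,np.load("scene0.npz")["W"].reshape(-1,3)])
for tw in(0,.2,.4,.6,-.2,-.4,-.6):
    y=yaw+tw; x_=np.array([np.cos(y),np.sin(y)]);y_=np.array([-x_[1],x_[0]])
    D=P[:,:2]-c; X=D@x_;Y=D@y_
    for nm,sg in(("L",1),("R",-1)):
        f=(abs(X)<.022)&(Y*sg>.04)&(Y*sg<.066)&(P[:,2]>.03)&(P[:,2]<.12)
        b=(abs(X)<.044)&(Y*sg>0)&(Y*sg<.095)&(P[:,2]>.105)&(P[:,2]<.13)
        print(tw,nm,f.sum(),P[f,2].max() if f.any() else 0,b.sum())
k=(np.hypot(*(P[:,:2]-c).T)<.14)&(P[:,2]>.02)&(P[:,1]>-.19)&(P[:,2]<.12); Q=P[k]; print(Q.min(0),Q.max(0),np.percentile(Q,10,axis=0))
E
```

```text
0 L 0 0 0
0 R 0 0 0
0.2 L 0 0 0
0.2 R 0 0 0
0.4 L 0 0 0
0.4 R 0 0 0
0.6 L 0 0 0
0.6 R 0 0 2
-0.2 L 0 0 0
-0.2 R 0 0 0
-0.4 L 0 0 0
-0.4 R 0 0 0
-0.6 L 0 0 0
-0.6 R 0 0 0
[ 0.37294919 -0.13537237  0.02000135] [ 0.46536923 -0.10102118  0.11952416] [ 0.39245478 -0.12630694  0.02864129]
```

Emit:
drive_tool --pt "0 0 0" --pt "0 0 0" --pt "0 0 0" --pt "0 0 -20" --pt "0 0 -45" --twist '[0,0,0,0,0]' --grip '[100,100,100,100,100]'

```text
time: 9.85
ee_pos: [0.4055, -0.2392, 0.0873]
tool_rot: [0.001, 0.986, -0.168, 0.001]
force: [-0.0, 0.5, -0.3]
grip_width: 0.0912
grasp_force: 0.0
```

Emit:
drive_tool --pt "0 0 -25" --pt "0 0 -50" --pt "0 0 -70" --pt "0 0 -85" --pt "0 0 -88" --twist '[0,0,0,0,0]' --grip '[100,100,100,100,100]'

```text
time: 10.35
ee_pos: [0.404, -0.2381, -0.0023]
tool_rot: [-0.001, 0.986, -0.168, -0.001]
force: [-0.6, -0.7, 0.7]
grip_width: 0.0913
grasp_force: 0.0
```

Emit:
drive_tool --pt "0 0 0" --pt "0 0 0" --pt "0 0 0" --pt "0 0 0" --pt "0 0 0" --twist '[0,0,0,0,0]' --grip '[55,55,55,55,55]' --squeeze 20

```text
time: 10.85
ee_pos: [0.4051, -0.239, -0.0004]
tool_rot: [0.0, 0.986, -0.168, 0.001]
force: [-1.5, -1.6, 7.5]
grip_width: 0.0625
grasp_force: 20.0
```

Emit:
drive_tool --pt "0 0 20" --pt "0 0 50" --pt "0 0 85" --pt "0 0 115" --pt "20 -22 120" --twist '[0,0,0,0,0]' --grip '[50,50,50,50,50]'

```text
time: 11.35
ee_pos: [0.4239, -0.2594, 0.1222]
tool_rot: [0.0, 0.986, -0.168, 0.001]
force: [-0.1, 0.6, -2.8]
grip_width: 0.0625
grasp_force: 20.0
```

Emit:
drive_tool --pt "28 -30 0" --pt "58 -64 0" --pt "90 -98 0" --pt "115 -126 0" --pt "132 -145 0" --twist '[0,0,0,0,0]' --grip '[50,50,50,50,50]'

```text
time: 11.85
ee_pos: [0.5579, -0.4073, 0.1187]
tool_rot: [0.0, 0.986, -0.169, 0.0]
force: [-0.5, 0.6, -1.9]
grip_width: 0.062
grasp_force: 20.0
```

```bash
python3 - <<'E'
from cup import *
s=r.state(); t=np.array(s["ee_pos"]); print(t,own(t)*1000,s["grip_width"])
p,d,W,o,ray=snap("side"); print(cup(W)); cv2.imwrite("pics/s3.png",cv2.resize(p[185:335,230:420],(760,600))[...,::-1])
p,d,W,o,ray=snap("wrist"); print(cup(W)); cv2.imwrite("pics/w4.png",p[...,::-1])
P=W[180:330,240:400].reshape(-1,3); O=own(P)*1000-own(t)*1000
k=(np.hypot(*O.T)<45)&(P[:,2]>t[2]+.06)&(P[:,2]<t[2]+.095); print("lid own rel tcp",k.sum(),O[k].min(0),O[k].max(0),P[k,2].min()-t[2],P[k,2].max()-t[2])
E
```

```text
[ 0.55792879 -0.40733776  0.11868535] [ -0.24699254 -55.70360479] 0.06199144786819275
(254, array([ -1.20034508, -55.31934981]), np.float64(36.92569799691148))
(1094, array([  0.95116297, -54.16639748]), np.float64(36.42119304675472))
lid own rel tcp 6506 [ -4.21979127 -34.94687977] [34.64341669 34.29050337] 0.06000094659839769 0.08490616015565336
```

View pics/s3.png

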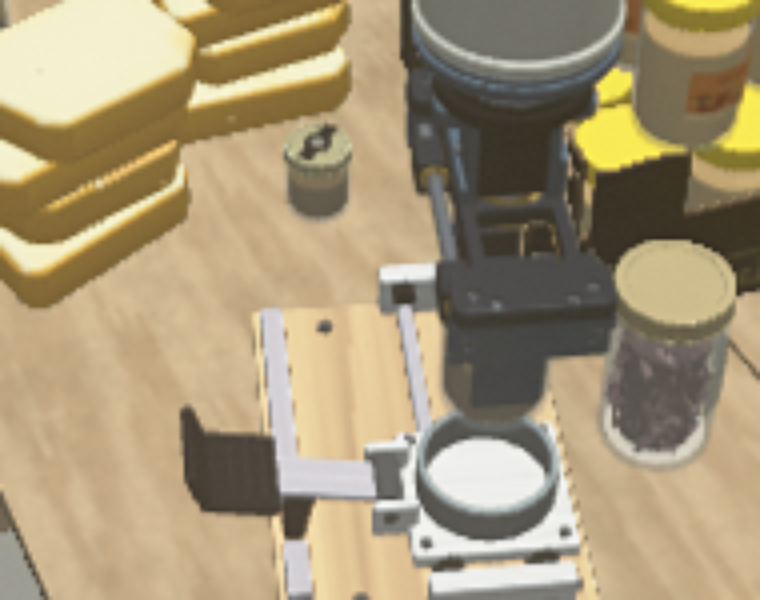

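The jar hangs upright over the cup, with its base at crop (495,405) and the cup at (487,465). The lever is down with its toe at (195,440). Lowering now.

Emit:
drive_tool --pt "-1 1 -20" --pt "-1 1 -40" --pt "-1 1 -52" --pt "-1 1 -58" --pt "-1 1 -63" --twist '[0,0,0,0,0]' --grip '[50,50,50,50,50]'

```text
time: 12.45
ee_pos: [0.5556, -0.4045, 0.056]
tool_rot: [-0.0, 0.986, -0.168, 0.0]
force: [-0.3, 0.0, -1.5]
grip_width: 0.0625
grasp_force: 20.0
```

Emit:
drive_tool --pt "0 0 -4" --pt "0 0 -7" --pt "0 0 -10" --pt "0 0 -12" --pt "0 0 -13" --twist '[0,0,0,0,0]' --grip '[50,50,50,50,50]'

```text
time: 12.95
ee_pos: [0.5557, -0.4047, 0.0429]
tool_rot: [0.0, 0.986, -0.169, 0.0]
force: [-0.6, -0.7, -1.4]
grip_width: 0.0625
grasp_force: 20.0
```

Emit:
drive_tool --pt "0 0 -1" --pt "0 0 -1" --pt "0 0 -2" --pt "0 0 -2" --pt "0 0 -2" --twist '[0,0,0,0,0]' --grip '[50,50,50,50,50]'

```text
time: 13.45
ee_pos: [0.556, -0.4049, 0.0416]
tool_rot: [0.0, 0.986, -0.169, 0.0]
force: [-0.6, -0.2, 6.4]
grip_width: 0.0624
grasp_force: 20.0
```

Emit:
drive_tool --pt "0 0 0" --pt "0 0 0" --pt "0 0 0" --pt "0 0 0" --pt "0 0 0" --twist '[0,0,0,0,0]' --grip '[75,85,95,100,100]'

```text
time: 13.95
ee_pos: [0.5556, -0.4046, 0.0409]
tool_rot: [-0.0, 0.986, -0.169, -0.0]
force: [-0.5, 0.8, 0.1]
grip_width: 0.0911
grasp_force: 0.0
```

Emit:
drive_tool --pt "0 0 15" --pt "0 0 45" --pt "0 0 90" --pt "0 0 120" --pt "-30 11 120" --twist '[0,0,0,0,0]' --grip '[100,100,100,100,100]'

```text
time: 14.45
ee_pos: [0.5299, -0.3964, 0.167]
tool_rot: [0.003, 0.986, -0.168, 0.005]
force: [0.5, -1.0, -0.1]
grip_width: 0.0914
grasp_force: 0.0
```

```bash
python3 - <<'E'
from cup import *
s=r.state(); t=np.array(s["ee_pos"]); print(s["time"],t,own(t)*1000,s["grip_width"])
for n in("side","wrist"):
    p,d,W,o,ray=snap(n); P=W.reshape(-1,3);O=own(P)*1000
    k=(np.hypot(O[:,0],O[:,1]+55)<45)&(P[:,2]>.105)&(P[:,2]<.125); print(n,"lid",k.sum(),O[k].min(0),O[k].max(0),np.percentile(P[k,2],[5,50,95]) if k.any() else "")
    k=(O[:,0]<-100)&(O[:,0]>-180)&(O[:,1]<-20)&(O[:,1]>-95)&(P[:,2]>.09)&(P[:,2]<.12); print("toe",k.sum(),np.round(O[k].min(0)),np.round(O[k].max(0)),P[k,2].max() if k.any() else "")
E
```

```text
14.45 [ 0.52985269 -0.396428    0.16697655] [-30.35836656 -54.93193855] 0.09138539371533211
side lid 571 [-33.79902072 -86.87757481] [ 27.66024717 -25.30954654] [0.10844165 0.11645185 0.12028811]
toe 89 [-166.  -83.] [-156.  -26.] 0.10374449247585182
wrist lid 5426 [-32.4799645 -85.7563084] [ 28.43386283 -24.56535539] [0.11321903 0.11535972 0.11787657]
toe 32 [-160.  -37.] [-156.  -28.] 0.09416130436622822
```

Emit:
drive_tool --pt "-40 14 0" --pt "-80 28 0" --pt "-120 42 0" --pt "-151 53 0" --pt "-151 53 -20" --twist '[0,0,0,0,0]' --grip '[50,0,0,0,0]'

```text
time: 15.05
ee_pos: [0.3724, -0.3401, 0.1433]
tool_rot: [0.001, 0.986, -0.169, 0.001]
force: [1.0, -0.5, -0.7]
grip_width: 0.0542
grasp_force: 0.0
```

Emit:
drive_tool --pt "0 0 0" --pt "0 0 -25" --pt "0 0 -60" --pt "0 0 -90" --pt "0 0 -98" --twist '[0,0,0,0,0]' --grip '[0,0,0,0,0]'

```text
time: 15.55
ee_pos: [0.3745, -0.34, 0.0412]
tool_rot: [-0.001, 0.986, -0.168, -0.001]
force: [0.1, -0.0, 0.3]
grip_width: 0.0141
grasp_force: 0.0
```

```bash
python3 - <<'E'
from cup import *
s=r.state(); t=np.array(s["ee_pos"]); print(s["time"],t,own(t)*1000,s["grip_width"],s["force"])
E
```

```text
15.55 [ 0.37450074 -0.34001895  0.04121435] [-195.6336212   -54.38628171] 0.014129867201675963 [ 0.06925768 -0.00726923  0.29395886]
```

Emit:
drive_tool --pt "9 -3 0" --pt "17 -6 3" --pt "24 -8 10" --pt "29 -10 17" --pt "33 -12 24" --twist '[0,0,0,0,0]' --grip '[0,0,0,0,0]'

```text
time: 16.05
ee_pos: [0.3997, -0.3467, 0.0678]
tool_rot: [-0.004, 0.986, -0.168, -0.008]
force: [-55.6, 21.1, 38.2]
grip_width: 0.0003
grasp_force: 30.2
```

Emit:
drive_tool --pt "4 -1 6" --pt "8 -3 12" --pt "12 -4 17" --pt "16 -6 20" --pt "20 -7 22" --twist '[0,0,0,0,0]' --grip '[0,0,0,0,0]'

```text
time: 16.55
ee_pos: [0.4186, -0.3545, 0.0915]
tool_rot: [-0.003, 0.986, -0.168, -0.009]
force: [-81.1, 27.2, 81.5]
grip_width: 0.0003
grasp_force: 50.9
```

```bash
cat > lev.py <<'E'
from cup import *
s=r.state(); t=np.array(s["ee_pos"]); print(s["time"],t,own(t)*1000,s["force"])
for n in("side","scene"):
    p,d,W,o,ray=snap(n); P=W.reshape(-1,3);O=own(P)*1000
    if n=="side": cv2.imwrite("pics/s_last.png",cv2.resize(p[185:335,230:420],(760,600))[...,::-1])
    k=(np.hypot(O[:,0],O[:,1]+55)<50)&(P[:,2]>.110)&(P[:,2]<.122); print(n,"lid",k.sum(),O[k].min(0) if k.any() else "",O[k].max(0) if k.any() else "")
    k=(O[:,0]<-60)&(O[:,0]>-125)&(O[:,1]<-20)&(O[:,1]>-95)&(P[:,2]>.07)&(P[:,2]<.175);Q=np.c_[O[k],P[k,2]*1000]
    for z in range(80,176,10):
        q=Q[abs(Q[:,2]-z)<5]
        if len(q): print(z,len(q),np.round(q.min(0)),np.round(q.max(0)))
E
python3 lev.py
```

```text
16.55 [ 0.41863484 -0.35451276  0.09154979] [-149.19834949  -53.1000368 ] [-81.05785799  27.16580625  81.46223521]
side lid 522 [-33.65484596 -85.38568756] [ 26.37364736 -22.20554981]
80 67 [-105.  -67.   75.] [-74. -39.  84.]
90 52 [-99. -68.  85.] [-86. -40.  95.]
100 53 [-113.  -83.   95.] [-97. -31. 105.]
110 69 [-125.  -81.  105.] [-104.  -48.  115.]
120 37 [-125.  -81.  115.] [-114.  -56.  123.]
140 1 [-124.  -79.  142.] [-124.  -79.  142.]
scene lid 20 [ 12.23753627 -43.01435659] [ 30.08279913 -27.6270585 ]
80 14 [-109.  -55.   75.] [-80. -36.  83.]
90 1 [-102.  -24.   94.] [-102.  -24.   94.]
100 4 [-113.  -27.   99.] [-100.  -23.  102.]
110 6 [-124.  -25.  107.] [-111.  -22.  115.]
130 1 [-125.  -32.  135.] [-125.  -32.  135.]
140 4 [-124.  -39.  137.] [-118.  -24.  144.]
150 1 [-123.  -40.  146.] [-123.  -40.  146.]
```

The force is near the limit: the finger is pushing towards the hinge while the toe rises faster. I'll back off, then lift more steeply.

Emit:
drive_tool --pt "-4 1 1" --pt "-8 3 2" --pt "-12 4 2" --pt "-16 6 2" --pt "-16 6 2" --twist '[0,0,0,0,0]' --grip '[0,0,0,0,0]'

```text
time: 17.15
ee_pos: [0.4123, -0.3541, 0.0922]
tool_rot: [0.001, 0.986, -0.168, 0.001]
force: [0.1, -0.4, 0.2]
grip_width: 0.0004
grasp_force: 0.0
```

```bash
python3 lev.py
```

```text
17.15 [ 0.41229298 -0.35407013  0.09218015] [-155.31621439  -54.82828558] [ 0.06644248 -0.38494703  0.18336914]
side lid 523 [-32.63229266 -88.04815695] [ 26.814296   -26.20339513]
80 68 [-106.  -70.   75.] [-73. -41.  85.]
90 43 [-99. -67.  85.] [-86. -41.  95.]
100 54 [-113.  -82.   95.] [-95. -29. 105.]
110 106 [-123.  -82.  105.] [-103.  -28.  115.]
120 40 [-125.  -82.  115.] [-112.  -56.  123.]
140 3 [-124.  -81.  136.] [-124.  -79.  144.]
150 3 [-124.  -83.  147.] [-124.  -79.  152.]
scene lid 41 [  2.07092974 -50.43471405] [ 26.51339713 -27.17799733]
80 14 [-104.  -58.   75.] [-81. -36.  81.]
100 5 [-109.  -26.   97.] [-98. -23. 104.]
110 4 [-117.  -27.  106.] [-107.  -24.  112.]
120 1 [-125.  -27.  125.] [-125.  -27.  125.]
130 1 [-124.  -29.  135.] [-124.  -29.  135.]
140 9 [-125.  -43.  135.] [-122.  -23.  145.]
```

View pics/s_last.png

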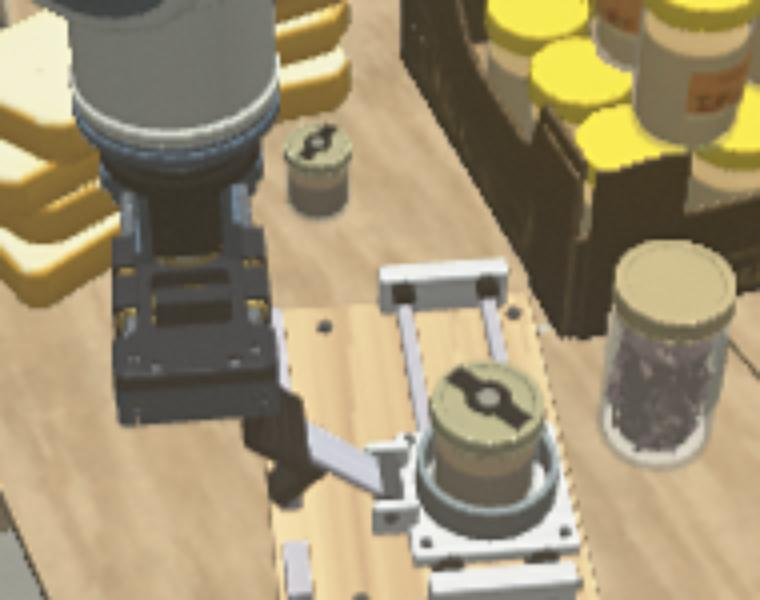

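The side crop shows the jar upright in the cup at (488,430) and the lever mostly up, about 50°, with the fingertips above its bend. I'll drop the tip below the pad's lower corner and push it horizontally to finish.

Emit:
drive_tool --pt "-3 1 0" --pt "-3 1 -12" --pt "-3 1 -20" --pt "0 0 -20" --pt "4 -1 -19" --twist '[0,0,0,0,0]' --grip '[0,0,0,0,0]'

```text
time: 17.75
ee_pos: [0.4156, -0.3545, 0.0714]
tool_rot: [-0.0, 0.986, -0.169, -0.001]
force: [0.5, 0.3, -1.4]
grip_width: 0.0009
grasp_force: 0.7
```

Emit:
drive_tool --pt "3 -1 2" --pt "6 -2 4" --pt "9 -3 5" --pt "11 -4 6" --pt "13 -5 7" --twist '[0,0,0,0,0]' --grip '[0,0,0,0,0]'

```text
time: 18.25
ee_pos: [0.428, -0.359, 0.0794]
tool_rot: [-0.0, 0.986, -0.168, -0.001]
force: [-7.8, 4.9, 6.2]
grip_width: 0.0004
grasp_force: 4.2
```

```bash
python3 lev.py
```

```text
18.25 [ 0.42796843 -0.35901893  0.07942448] [-138.89076137  -54.18409967] [-7.82617424  4.91095287  6.22986235]
side lid 518 [-32.76715443 -86.28588221] [ 27.08166055 -26.67831862]
80 86 [-112.  -67.   75.] [-68. -42.  85.]
90 41 [-99. -67.  85.] [-75. -42.  95.]
100 28 [-94. -79.  95.] [-83. -41. 105.]
110 44 [-106.  -82.  105.] [-91. -31. 115.]
120 22 [-110.  -82.  116.] [-95. -67. 125.]
130 15 [-116.  -82.  125.] [-104.  -70.  131.]
scene lid 20 [  8.85496849 -41.29594303] [ 24.55787369 -28.55866195]
80 39 [-113.  -53.   75.] [-78. -39.  85.]
90 12 [-97. -50.  85.] [-84. -38.  92.]
100 6 [-98. -47. 101.] [-94. -23. 105.]
110 4 [-103.  -40.  106.] [-92. -23. 114.]
120 6 [-111.  -42.  117.] [-102.  -23.  124.]
130 13 [-120.  -38.  127.] [-108.  -23.  135.]
140 17 [-120.  -39.  135.] [-112.  -23.  143.]
150 6 [-118.  -38.  145.] [-107.  -28.  155.]
160 12 [-114.  -33.  155.] [-106.  -23.  162.]
```

Emit:
drive_tool --pt "2 -1 1" --pt "4 -1 2" --pt "5 -2 2" --pt "6 -2 3" --pt "6 -2 3" --twist '[0,0,0,0,0]' --grip '[0,0,0,0,0]'

```text
time: 18.85
ee_pos: [0.4348, -0.3617, 0.0824]
tool_rot: [0.0, 0.986, -0.168, -0.0]
force: [-2.9, 0.3, 2.2]
grip_width: 0.0006
grasp_force: 1.9
```

Emit:
drive_tool --pt "2 -1 1" --pt "3 -1 1" --pt "4 -1 2" --pt "5 -2 2" --pt "5 -2 2" --twist '[0,0,0,0,0]' --grip '[0,0,0,0,0]'

```text
time: 19.35
ee_pos: [0.4386, -0.3628, 0.0838]
tool_rot: [-0.001, 0.986, -0.168, -0.001]
force: [-9.4, 5.1, 5.1]
grip_width: 0.0003
grasp_force: 5.1
```

Emit:
drive_tool --pt "1 0 0" --pt "2 -1 0" --pt "3 -1 0" --pt "4 -1 0" --pt "4 -1 0" --twist '[0,0,0,0,0]' --grip '[0,0,0,0,0]'

```text
time: 19.85
ee_pos: [0.4395, -0.3622, 0.0838]
tool_rot: [-0.002, 0.986, -0.168, -0.004]
force: [-30.6, 9.9, 20.9]
grip_width: 0.0005
grasp_force: 16.2
```

The lever is against its upper stop. Now I'll back off and go round to the right of the cup.

Emit:
drive_tool --pt "-10 4 0" --pt "-18 6 0" --pt "-18 6 35" --pt "-18 6 75" --pt "-18 6 110" --twist '[0,0,0,0,0]' --grip '[0,0,0,0,0]'

```text
time: 20.35
ee_pos: [0.4259, -0.3589, 0.1959]
tool_rot: [0.0, 0.986, -0.169, 0.001]
force: [0.7, -0.7, -0.4]
grip_width: 0.0005
grasp_force: 0.0
```

Emit:
drive_tool --pt "25 -28 0" --pt "52 -57 0" --pt "80 -86 0" --pt "105 -113 0" --pt "110 -116 0" --twist '[0,0,0,0,0]' --grip '[0,0,0,0,0]'

```text
time: 20.85
ee_pos: [0.5378, -0.4774, 0.1933]
tool_rot: [0.0, 0.986, -0.169, 0.001]
force: [-1.2, 0.1, 0.1]
grip_width: 0.0005
grasp_force: 0.0
```

```bash
python3 lev.py; cp pics/s_last.png pics/s5.png
```

```text
20.85 [ 0.53776917 -0.47735232  0.19325753] [   4.45997303 -128.41050234] [-1.23239144  0.10865435  0.10105047]
side lid 510 [-32.36831541 -87.7542722 ] [ 26.70234066 -21.12375552]
80 104 [-117.  -67.   75.] [-64. -40.  85.]
90 66 [-105.  -67.   85.] [-70. -43.  95.]
100 27 [-83. -68.  95.] [-76. -43. 105.]
110 20 [-92. -82. 105.] [-83. -35. 115.]
120 46 [-98. -80. 116.] [-85. -29. 125.]
130 32 [-104.  -81.  125.] [-91. -52. 135.]
140 34 [-110.  -82.  135.] [-97. -30. 145.]
150 64 [-110.  -82.  145.] [-100.  -27.  155.]
160 103 [-104.  -82.  155.] [-91. -27. 165.]
170 21 [-97. -76. 165.] [-92. -30. 168.]
scene lid 267 [-32.82447938 -79.66849386] [ 28.29126859 -19.18723997]
80 52 [-117.  -60.   75.] [-72. -35.  85.]
90 51 [-109.  -58.   85.] [-76. -36.  95.]
100 12 [-91. -58.  96.] [-82. -36. 104.]
110 21 [-95. -76. 105.] [-87. -21. 114.]
120 19 [-101.  -73.  115.] [-92. -22. 125.]
130 17 [-107.  -69.  126.] [-96. -22. 135.]
140 58 [-112.  -75.  135.] [-96. -20. 145.]
150 86 [-114.  -76.  145.] [-93. -21. 155.]
160 89 [-107.  -75.  155.] [-89. -21. 165.]
170 6 [-97. -71. 165.] [-95. -36. 168.]
```

Emit:
drive_tool --pt "-5 3 -35" --pt "-5 3 -75" --pt "-5 3 -115" --pt "-5 3 -145" --pt "-5 3 -160" --twist '[0,0,0,0,0]' --grip '[0,0,0,0,0]'

```text
time: 21.45
ee_pos: [0.529, -0.4698, 0.0317]
tool_rot: [-0.001, 0.986, -0.168, -0.001]
force: [-0.0, 0.5, 1.8]
grip_width: 0.0004
grasp_force: 0.0
```

Emit:
drive_tool --pt "0 0 -8" --pt "0 0 -14" --pt "0 0 -14" --pt "2 5 -14" --pt "3 9 -14" --twist '[0,0,0,0,0]' --grip '[0,0,0,0,0]'

```text
time: 21.95
ee_pos: [0.5343, -0.4627, 0.0211]
tool_rot: [0.0, 0.986, -0.169, 0.001]
force: [-0.5, -0.4, 0.9]
grip_width: 0.0003
grasp_force: 0.0
```

Emit:
drive_tool --pt "4 1 -3" --pt "5 6 -3" --pt "7 13 -3" --pt "10 20 -3" --pt "12 28 -3" --twist '[0,0,0,0,0]' --grip '[0,0,0,0,0]'

```text
time: 22.45
ee_pos: [0.546, -0.4342, 0.0171]
tool_rot: [0.0, 0.986, -0.169, 0.0]
force: [1.2, -1.9, -0.1]
grip_width: 0.0002
grasp_force: 1.0
```

Emit:
drive_tool --pt "3 8 0" --pt "6 16 0" --pt "9 24 0" --pt "12 32 0" --pt "14 40 0" --twist '[0,0,0,0,0]' --grip '[0,0,0,0,0]'

```text
time: 22.95
ee_pos: [0.5602, -0.394, 0.0171]
tool_rot: [0.0, 0.986, -0.168, 0.0]
force: [1.2, -3.4, -0.2]
grip_width: 0.0004
grasp_force: 1.0
```

Emit:
drive_tool --pt "3 8 0" --pt "5 15 0" --pt "8 22 0" --pt "10 27 0" --pt "11 31 0" --twist '[0,0,0,0,0]' --grip '[0,0,0,0,0]'

```text
time: 23.45
ee_pos: [0.5709, -0.3631, 0.017]
tool_rot: [-0.0, 0.986, -0.168, 0.0]
force: [0.0, -1.6, 0.4]
grip_width: 0.0005
grasp_force: 0.8
```

```bash
python3 - <<'E'
from cup import *
s=r.state();print(own(s["ee_pos"])*1000,s["force"])
for n in ("side","wrist"): print(cup(snap(n)[2],.062,.07))
E
```

```text
[-2.99612925 -9.71902019] [ 0.01172867 -1.57607421  0.42233522]
(53, array([-23.94487517,  35.46096987]), np.float64(18.185611993195792))
(2813, array([-3.44994328, 36.39075176]), np.float64(39.05933123704906))
```

Remaining travel is about 11–19 mm, so I'll push until the force rises.

Emit:
drive_tool --pt "1 3 0" --pt "2 6 0" --pt "3 8 0" --pt "4 10 0" --pt "4 12 0" --twist '[0,0,0,0,0]' --grip '[0,0,0,0,0]'

```text
time: 24.05
ee_pos: [0.5749, -0.3516, 0.017]
tool_rot: [0.0, 0.986, -0.168, 0.0]
force: [0.3, -2.1, -0.7]
grip_width: 0.0003
grasp_force: 0.8
```

Emit:
drive_tool --pt "1 2 0" --pt "1 4 0" --pt "1 4 0" --pt "1 4 0" --pt "1 4 0" --twist '[0,0,0,0,0]' --grip '[0,0,0,0,0]'

```text
time: 24.55
ee_pos: [0.5756, -0.3475, 0.017]
tool_rot: [-0.0, 0.986, -0.169, -0.0]
force: [0.6, -0.1, 0.3]
grip_width: 0.0005
grasp_force: 0.0
```

Emit:
drive_tool --pt "1 2 0" --pt "1 3 0" --pt "2 5 0" --pt "2 6 0" --pt "2 6 0" --twist '[0,0,0,0,0]' --grip '[0,0,0,0,0]'

```text
time: 25.05
ee_pos: [0.576, -0.3469, 0.0171]
tool_rot: [0.004, 0.986, -0.169, -0.0]
force: [-16.6, -37.1, -6.0]
grip_width: 0.0006
grasp_force: 19.6
```

```bash
python3 - <<'E'
from cup import *
s=r.state();print(own(s["ee_pos"])*1000,s["force"])
p,d,W,o,ray=snap("wrist");P=W.reshape(-1,3);O=own(P)*1000
k=(abs(O[:,0]-42)<6)&(abs(P[:,2]-.043)<.004)&(O[:,1]>-20)&(O[:,1]<108); print("plate y",np.percentile(O[k,1],[1,99]))
E
```

```text
[-3.6963305  7.2488351] [-16.61404815 -37.1285794   -5.96447894]
plate y [12.40774801 98.69157049]
```

The carriage is at its left stop, with the plate centred at own y ≈ +55 mm. Backing off and retreating.

Emit:
drive_tool --pt "-4 -10 0" --pt "-8 -22 0" --pt "-11 -30 30" --pt "-11 -30 75" --pt "-11 -30 120" --twist '[0,0,0,0,0]' --grip '[0,0,0,0,0]'

```text
time: 25.6
ee_pos: [0.566, -0.3717, 0.138]
tool_rot: [-0.0, 0.986, -0.169, -0.001]
force: [0.5, -0.0, 1.2]
grip_width: 0.0006
grasp_force: 0.0
```

Emit:
drive_tool --pt "-10 -30 35" --pt "-40 -60 70" --pt "-70 -90 100" --pt "-100 -120 100" --pt "-120 -140 100" --twist '[0,0,0,0,0]' --grip '[0,0,0,0,0]'

```text
time: 26.1
ee_pos: [0.4446, -0.5144, 0.2387]
tool_rot: [0.001, 0.986, -0.169, 0.001]
force: [0.7, -0.5, -0.1]
grip_width: -0.0
grasp_force: 0.0
```

```bash
python3 - <<'E'
from cup import *
p,d,W,o,ray=snap("side"); cv2.imwrite("pics/fin.png",cv2.resize(p[185:335,230:420],(760,600))[...,::-1])
P=W.reshape(-1,3);O=own(P)*1000
k=(np.hypot(O[:,0],O[:,1]-55)<50)&(P[:,2]>.108)&(P[:,2]<.124); print("lid",k.sum(),O[k].min(0),O[k].max(0),np.percentile(P[k,2],[5,95]))
k=(O[:,0]<-60)&(O[:,0]>-125)&(O[:,1]>20)&(O[:,1]<95)&(P[:,2]>.15)&(P[:,2]<.175); print("toe",O[k].min(0),O[k].max(0),P[k,2].max())
k=(abs(O[:,0]+36)<5)&(abs(P[:,2]-.043)<.004)&(abs(O[:,1])<108);print("plate",np.percentile(O[k,1],[2,98]))
for c,z0,z1 in(((.42,-.57),.105,.12),((.684,-.379),.12,.135),((.388,-.51),.013,.025)):
    k=(np.hypot(P[:,0]-c[0],P[:,1]-c[1])<.055)&(P[:,2]>z0)&(P[:,2]<z1); print((P[k].min(0)+P[k].max(0))/2 if k.any() else "hidden")
print(r.state()["time"],r.state()["force"])
E
```

```text
lid 25 [20.37195067 34.17541509] [25.93649969 65.02550726] [0.11122607 0.12018127]
toe [-106.90874398   26.2789292 ] [-91.64168867  79.99413829] 0.16840595920080514
plate [-106.53773992 -104.44292173]
[ 0.41233296 -0.5744955   0.11094446]
[ 0.68616666 -0.38136559  0.12666096]
[ 0.37860443 -0.51578534  0.01886848]
26.15 [-2.77391751 -4.05688478 -0.18931247]
```

View pics/fin.png

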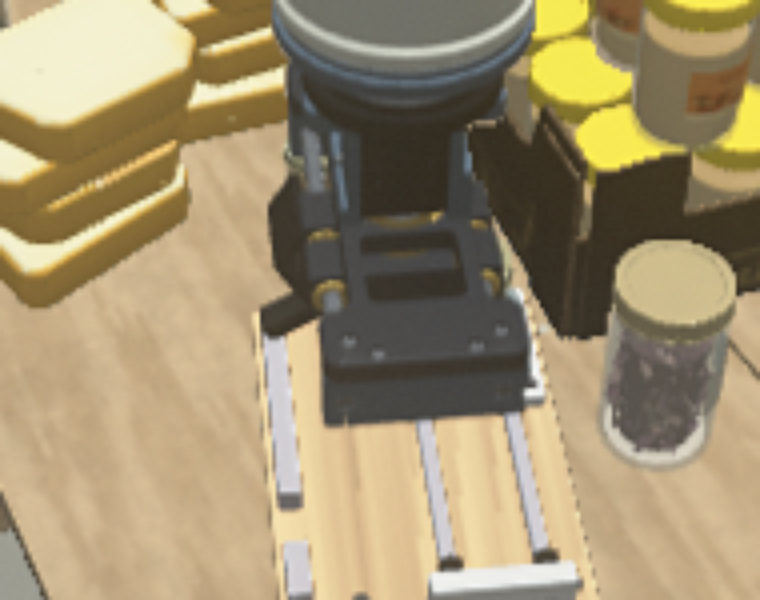

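The arm hides the jar in this view. The lever is up, the notch strip is clear and the bystanders haven't moved. I'll check the jar and carriage numerically from the wrist camera before handing in.

```bash
python3 - <<'E'
from cup import *
for n in("wrist","scene"):
    p,d,W,o,ray=snap(n);P=W.reshape(-1,3);O=own(P)*1000
    k=(np.hypot(O[:,0],O[:,1]-55)<45)&(P[:,2]>.108)&(P[:,2]<.124); print(n,"lid",k.sum(),O[k].min(0) if k.any() else"",O[k].max(0)if k.any() else"",np.percentile(P[k,2],[5,95]) if k.any() else "")
    k=(np.abs(O[:,0])<50)&(abs(O[:,1])<108)&(abs(P[:,2]-.042)<.004);print("plate",k.sum(),np.percentile(O[k,1],[2,98]) if k.any() else "")
    k=(O[:,0]<-60)&(O[:,0]>-125)&(O[:,1]>20)&(O[:,1]<95)&(P[:,2]>.155)&(P[:,2]<.175); print("toe",k.sum(),O[k].mean(0) if k.any() else "")
E
```

```text
wrist lid 3859 [-32.24951891  22.75380177] [27.61180202 84.76519365] [0.11190146 0.11805555]
plate 2347 [-105.90776578   95.33846614]
toe 425 [-93.59555007  51.89138078]
scene lid 253 [-35.89854869  29.72146523] [28.47383061 81.82287191] [0.10948791 0.12018025]
plate 110 [-107.57080601  100.06560189]
toe 98 [-96.91686022  59.82804073]
```

```bash
python3 -c "
from bench import r
print(r.close_job())"
```

```text
the job is handed in; nothing more can be done
None
```

The job is handed in: the squat jar stands upright in the cup, the carriage is at its left end, the lever is fully up and the bystanders did not move; the wrist force peaked near 118 N (limit 120) while I was raising the lever.

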